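# Set up a shaft in V-blocks under a dial gauge

### The job

Set up the turned shaft for a run-out check on the grey surface plate. Stand the two V-blocks upright on the half of the plate nearer you, their Vs in one line along the plate's long edges and far enough apart that the thick middle of the shaft fits freely in the gap between them, then lay the shaft across so that each thin end rests in a V. Last, stand the dial gauge on the far half of the plate, behind the shaft, with its round foot resting on top of the thick middle; keep the gauge upright and leave the spur gear, the tape measure and the oil bottle where they are.

Things in the scene. Friction and masses are not known exactly. Their poses are not given: they have to be found in the camera images.
- surface_plate: Cast-iron surface plate, grey, flat dark-grey top; fixed. 220 mm along its x, 320 mm along y (the long edges), top 45 mm above the bench. Origin: centre of its underside, on the bench. Its x points away from the robot (turned at most 0.25 rad), z up: x < 0 is the near half. A lifting handle sticks out 18 mm past each short edge, below the top.
- v_block_1: Steel V-block, loose, 0.3 kg: 45 mm long along its x (the V groove runs along x), 40 mm wide along y, 30 mm high. Origin: centre of its underside; z up. The groove's bottom is 17 mm above the underside. Grip it across y on its two upright sides. Stands on the bench at the start.
- v_block_2: The second V-block, the same as v_block_1.
- shaft_mid (a point): Grey turned shaft, loose, 0.2 kg, lying down. y is its axis; x, z turn as it rolls. This point: on the axis, amid the thick part (24 mm dia, y -30.5 to 30.5 mm); thin ends 18 mm dia to y = -62 and 16 mm dia to y = 59; either end may go in either V. Blocks 116 mm apart between centres leave 5 mm at each shoulder; lying in them this point is 29 mm above the blocks' undersides.
- dial_stand: Dial gauge on red magnet base (off), loose, 0.6 kg, upright. Origin: under the column, base underside; z up. Base x -27 to 35 (switch to 46), y +-25, 40 mm high. Column 12 mm dia to z 180, balanced, free to grip from z 142 up. Dial (48 mm, white face to -x, top z 129) in front; its round foot, 12 mm dia, at x -75, y 0, underside z 37.5 when free. At the start -x points roughly at the robot.
- dial_plunger (a joint): Spring plunger of the dial gauge, which carries the round foot: 0 when free, grows (m) as the foot is pushed up, to 0.010; light spring, under 1.2 N. With the stand on the plate and the foot on the shaft lying in the V-blocks it reads about 0.003.
- spur_gear: Steel spur gear, 49 mm across, 21 mm high, lying flat near the plate's left front corner; bystander. Origin: centre of its underside.
- oil_bottle: Yellow oil bottle with red cap, 57 mm across, 165 mm high, standing behind the plate; bystander. Origin: centre of its underside.
- tape_measure: Yellow tape measure, 34 x 72 mm (x, y), 63 mm high, standing near the plate's right front corner; bystander. Origin: centre of its underside.

How it is judged:
By the outcome, as a careful person would: the job done as asked, in the order asked, and still so for the second after the job is handed in, with the robot touching nothing.
It also fails if it takes over 102 s, if anything falls off the work surface, if the arm or the gripper's body presses on something with over 40 N, if the wrist force passes 120 N, or if a joint passes its speed limit or range.

### The arm

A 7-joint arm with a two-finger parallel gripper is mounted at the origin on a cart in front of the work surface, level with it; the furniture and walls round the work are solid. World frame = base frame: x ahead of the robot, y to its left, z up, the work surface at z = 0. Lengths are in m, angles in rad, forces in N, time in s.
With the tool pointing down it reaches from about 0.4 to 0.85 m from the base axis. Payload 10.4 kg.
Tool frame: the origin (TCP) lies at the very end of the fingers, on their centre line; the grasp point (between the pads) lies 19 mm behind it; z points along the fingers, y is the line along which they close (so a half turn about z gives the same grasp; the last joint's range is limited). The gripper opens to 85 mm and grips with 20 to 120 N. Pads are 22 mm wide; open, the fingers measure 114 mm over their backs; the gripper's body (76 mm by 85 mm) begins 54 mm behind the grasp point. The pads swing forward as they close: fully open they stand 13 mm farther back than shut.
Start: joints at [-1.282, 0.332, -0.065, 1.46, 0.022, 1.35, -0.088], TCP at [0.192, 0.595, 0.231] pointing down, gripper open.
Joint ranges: [-2.6, 2.6], [-0.5, 2.12], [-1.47, 1.34], [0.16, 2.42], [-1.27, 4.41], [0.06, 2.06], [-2.6, 2.6]. Speed limits (rad/s): [2.22, 2.22, 2.79, 2.79, 3.14, 3.14, 3.14].

### API

Orientations are given as a unit quaternion [w, x, y, z].
In Python, from cell import robot gives the robot as it stands. The module is installed in compiled form; this text tells all that it offers. Calls block until the motion is done:
- robot.move_pose(position, orientation): joint-space move of the TCP to a pose.
- robot.movel(position, orientation=None, v=0.15): straight line of the TCP; orientation=None keeps the orientation; v is the mean speed in m/s.
- robot.move_j(angles): joint-space move.
- robot.release() and robot.grasp(grasp_force=None): open the fingers fully, or close them until they stop; grasp_force is the grip in N (None keeps the last).
- robot.sleep(seconds).
- robot.inverse_kinematics(position, orientation): joint angles nearest the present ones, or None.
- robot.grab_frame(name): name is "scene" or "side" or "wrist"; returns the picture (480x640x3 uint8, red, green, blue); there is no depth.
- robot.calibration(name): a dict with "K" (3x3 intrinsics, pixels), "R" (3x3) and "t" (3): a world point X has camera coordinates R X + t. Camera axes: x right, y down, z forward; pixel columns grow to the right and rows downward; lengths in m; the calibration is good to about 2 mm. A picture is of the moment at which its call begins: read the wrist's pose just before it. calibration takes no time and is no camera call; for the wrist camera it gives the pose at the moment of the call.
A pose or a line that the arm cannot do raises robot.PlanningError and nothing moves.
- robot.sign_off(): hands the job in; it is judged then, once.
Readings, each from a call of its own:
- robot.current_clock(): time.
- robot.current_joint_pos(): joint angles.
- robot.current_joint_velocities(): joint speeds.
- robot.current_joint_efforts(): joint torques, N m.
- robot.current_position(): TCP position.
- robot.current_eef_rot(): TCP orientation.
- robot.current_contact_force(): force on the tool from outside, world axes, zero at the start.
- robot.current_wrist_torque(): the same for the moment, N m.
- robot.current_grip_width(): opening from 0.0 (shut) to 1.0 (fully open).
- robot.current_grasp_force(): force on a finger pad.
Only numpy, scipy, OpenCV 4.12 (cv2) and the standard library are available. Lean on these libraries where they do the work, as an engineer would, in place of code of your own. Each camera call takes 0.05 s, during which the arm holds its last target. There are 200 camera calls.

## Working session

There is one attempt and no reset: what is moved stays moved. The work goes in short steps, each a Python script; the robot and the scene stay as the last script left them, time stands still between calls to the robot, and variables do not carry over. Pictures are saved under pics/ and viewed, at most 14 in all, crops included, and the job is handed in when it is done.

```bash
mkdir -p pics; python3 - <<'E'
from cell import robot
import cv2,numpy as np
np.set_printoptions(precision=4,suppress=True)
for n in("scene","side"):
    f=robot.grab_frame(n); cv2.imwrite(f"pics/{n}0.png",f[...,::-1]); c=robot.calibration(n); print(n,c["K"].tolist(),"R",c["R"],"C",-c["R"].T@c["t"])
c=robot.calibration("wrist");print(c["K"],c["R"],-c["R"].T@c["t"])
print(robot.current_clock(),robot.current_eef_rot())
E
```

```text
scene [[481.27675005302694, 0.0, 319.0191745891036], [0.0, 481.27675005302694, 242.5584777422904], [0.0, 0.0, 1.0]] R [[ 0.6983 -0.7156 -0.0146]
 [-0.463  -0.436  -0.7717]
 [ 0.5459  0.5457 -0.6358]] C [-0.1342 -0.6766  0.8531]
side [[525.3025946355864, 0.0, 320.7114917830061], [0.0, 525.3025946355864, 235.44057857292233], [0.0, 0.0, 1.0]] R [[-0.9983  0.0577 -0.0063]
 [ 0.031   0.437  -0.8989]
 [-0.0491 -0.8976 -0.438 ]] C [0.6316 1.2548 0.6592]
[[349.1943   0.     322.4137]
 [  0.     349.1943 237.1655]
 [  0.       0.       1.    ]] [[ 0.3061  0.952   0.    ]
 [ 0.9063 -0.2914  0.3062]
 [ 0.2915 -0.0937 -0.952 ]] [0.1181 0.6193 0.373 ]
0.1 [-0.0001  0.1553  0.9879 -0.0006]
```

View pics/scene0.png

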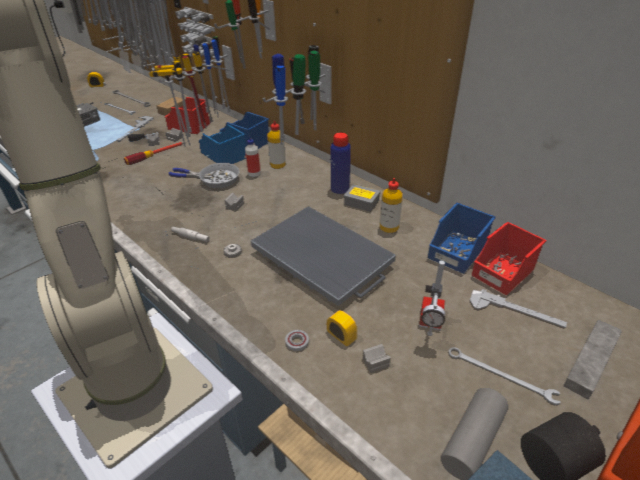

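View pics/side0.png

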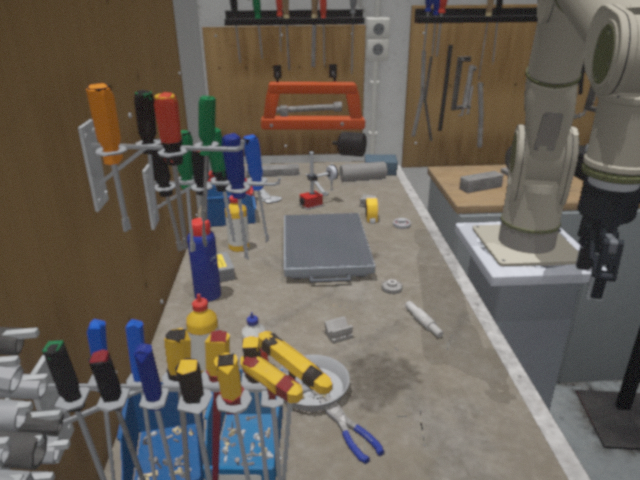

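The scene view shows the shaft at (190,234), gear (232,250), plate centred at (323,255), V-blocks at (234,201) and (376,357), dial stand at (433,310) and tape (342,328). The side view shows the same layout, with one V-block at (338,327) and the shaft at (424,318).

```bash
cat > h.py <<'E'
from cell import robot
import cv2,numpy as np
np.set_printoptions(precision=4,suppress=True)
def cal(n):
    c=robot.calibration(n); return dict(K=np.array(c["K"]),R=np.array(c["R"]),t=np.array(c["t"]))
def ray(c,uv):
    d=c["R"].T@np.linalg.inv(c["K"])@np.array([uv[0],uv[1],1.]); return -c["R"].T@c["t"],d/np.linalg.norm(d)
def onz(c,uv,z):
    o,d=ray(c,uv); return o+d*(z-o[2])/d[2]
def tri(obs):
    A=np.zeros((3,3));b=np.zeros(3)
    for c,uv in obs:
        o,d=ray(c,uv);P=np.eye(3)-np.outer(d,d);A+=P;b+=P@o
    X=np.linalg.solve(A,b); return X,[np.linalg.norm(np.cross(X-ray(c,uv)[0],ray(c,uv)[1])) for c,uv in obs]
def proj(c,X):
    p=c["K"]@(c["R"]@np.asarray(X)+c["t"]); return p[:2]/p[2]
def q(yaw): # tool down; tool y axis along world angle yaw+90deg... (tool x at yaw)
    return np.array([0,np.cos(yaw/2),np.sin(yaw/2),0])
def shot(name,cam="wrist"):
    c=cal(cam);f=robot.grab_frame(cam);cv2.imwrite(f"pics/{name}.png",f[...,::-1]);np.savez(f"pics/{name}.npz",**c)
    return c,f
def load(name): return dict(np.load(f"pics/{name}.npz")),cv2.imread(f"pics/{name}.png")
E
python3 - <<'E'
from h import *
c=cal("scene")
for n,uv,z in[("shaft",(190,235),.01),("gear",(232,250),.015),("vA",(234,202),.015),("vB",(376,358),.015),("dialbase",(432,312),.03),("foot",(427,345),0),("tape",(342,330),.03),("bottle",(388,230),0),("p1",(310,209),.045),("p2",(394,258),.045),("p3",(337,302),.045),("p4",(252,243),.045)]:
    print(n,onz(c,uv,z))
cw=cal("wrist"); R=robot.current_eef_rot()
print(onz(cw,(320,240),0))
# camera in tool frame
from scipy.spatial.transform import Rotation as Ro
T=Ro.from_quat([R[1],R[2],R[3],R[0]]).as_matrix(); p=np.array(robot.current_position())
print("cam in tool",T.T@(-cw["R"].T@cw["t"]-p),"axes",T.T@cw["R"].T)
for P in([.5,.2,.35],[.5,-.2,.35],[.45,.25,.4],[.45,-.25,.4]):
  for y in(0,np.pi/2,-np.pi/2,np.pi): print(P,y,robot.inverse_kinematics(P,q(y)))
E
```

```text
shaft [0.3636 0.336  0.01  ]
gear [0.4016 0.1916 0.015 ]
vA [0.5466 0.3689 0.015 ]
vB [ 0.393  -0.3136  0.015 ]
dialbase [ 0.5709 -0.3315  0.03  ]
foot [ 0.5072 -0.3662  0.    ]
tape [ 0.3905 -0.2185  0.03  ]
bottle [ 0.7745 -0.049   0.    ]
p1 [0.6508 0.1422 0.045 ]
p2 [ 0.6458 -0.1644  0.045 ]
p3 [ 0.4344 -0.163   0.045 ]
p4 [0.4367 0.1448 0.045 ]
[0.2346 0.579  0.    ]
cam in tool [ 0.0776  0.0008 -0.1424] axes [[ 0.0007 -0.952  -0.3062]
 [ 1.      0.0003  0.0014]
 [-0.0013 -0.3062  0.952 ]]
[0.5, 0.2, 0.35] 0 [-0.8953  0.0958  0.4713  1.5113 -0.0434  1.545  -1.9955]
[0.5, 0.2, 0.35] 1.5707963267948966 [-0.852   0.0956  0.4237  1.5092 -0.0393  1.5452 -0.429 ]
[0.5, 0.2, 0.35] -1.5707963267948966 [ 0.5468  0.3032 -1.2441  1.4422  0.2868  1.5982  2.4668]
[0.5, 0.2, 0.35] 3.141592653589793 [-0.7213  0.0967  0.2804  1.5028 -0.0267  1.5459  1.1293]
[0.5, -0.2, 0.35] 0 [-0.7684  0.1756  1.2301  1.5336 -0.1654  1.5491 -1.1104]
[0.5, -0.2, 0.35] 1.5707963267948966 [-0.8239  0.2163  1.3269  1.5347 -0.2098  1.5542  0.501 ]
[0.5, -0.2, 0.35] -1.5707963267948966 None
[0.5, -0.2, 0.35] 3.141592653589793 [-0.8277  0.2204  1.3348  1.5348 -0.2142  1.5548  2.0757]
[0.45, 0.25, 0.4] 0 [-0.9846  0.0393  0.4072  1.4605 -0.0156  1.6449 -2.1497]
[0.45, 0.25, 0.4] 1.5707963267948966 [-0.9347  0.0409  0.3551  1.4582 -0.0142  1.6451 -0.5809]
[0.45, 0.25, 0.4] -1.5707963267948966 [-0.732   0.048   0.1432  1.4484 -0.0069  1.6457  2.5521]
[0.45, 0.25, 0.4] 3.141592653589793 [-0.7832  0.046   0.1969  1.4509 -0.009   1.6455  0.9836]
[0.45, -0.25, 0.4] 0 [-0.4654  0.0298  0.9231  1.4793 -0.0238  1.6442 -1.115 ]
[0.45, -0.25, 0.4] 1.5707963267948966 [-0.4654  0.0298  0.9231  1.4793 -0.0238  1.6442  0.4558]
[0.45, -0.25, 0.4] -1.5707963267948966 None
[0.45, -0.25, 0.4] 3.141592653589793 [-1.2931 -0.4292  1.3258  1.4872  0.4226  1.7482  1.6593]
```

```bash
python3 - <<'E'
from h import *
th=np.arctan2(.25,.5)
j=[-th,.15,0,1.5,0,1.52,0-np.pi/2-th]
robot.move_j(j);print(robot.current_position(),robot.current_eef_rot())
for n,y in(("L",.25),("M",0),("R",-.25)):
    robot.move_pose([.5,y,.35],q(0)); robot.sleep(.15); shot(n); print(n,robot.current_joint_pos(),robot.current_clock())
E
```

```text
[0.5082 0.2041 0.3198] [ 0.0063  0.9999  0.0012 -0.0129]
L [-0.5169  0.152  -0.0316  1.4373  0.005   1.5536 -2.1197] 2.4917
M [-0.2419  0.0118  0.1497  1.5875 -0.0018  1.5428 -1.6606] 3.675
R [ 0.0178  0.1463  0.4143  1.4577 -0.0592  1.5499 -1.1388] 4.8583
```

View pics/L.png

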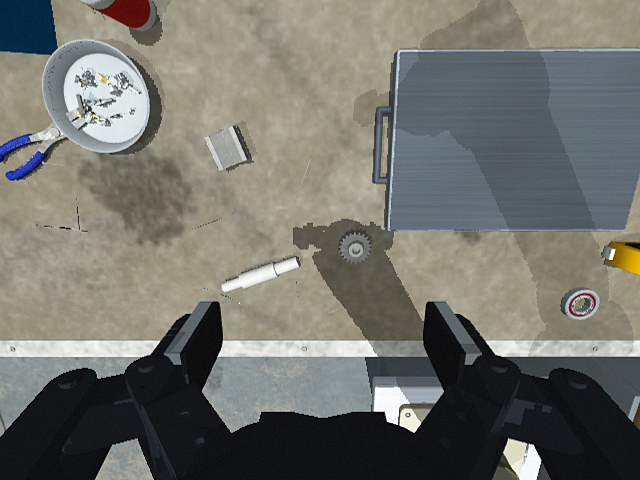

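View pics/R.png

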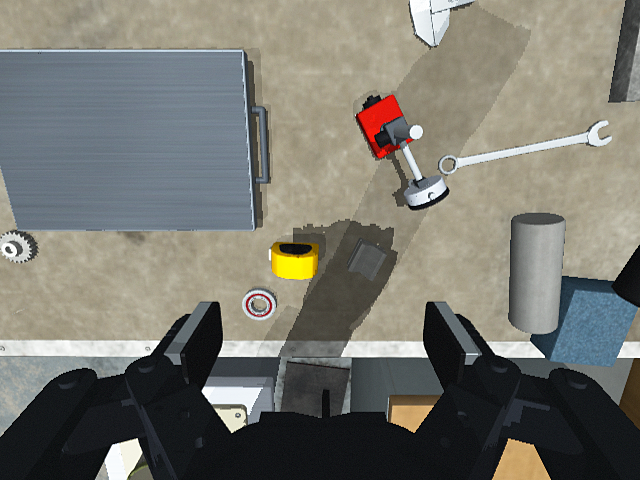

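View pics/M.png

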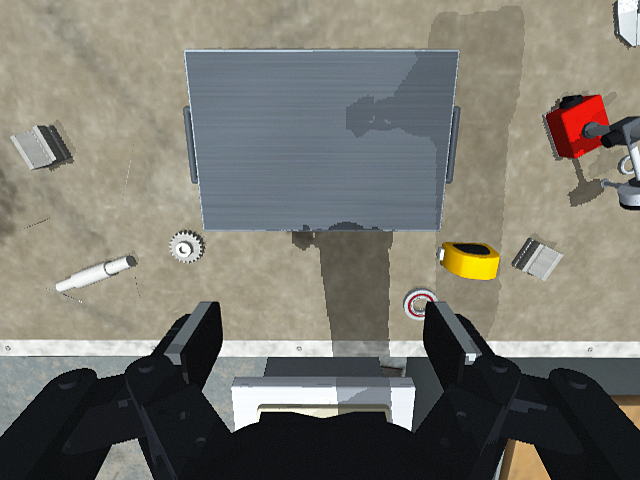

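L shows V-block A at (228,147), the shaft at (260,274) and the plate's left edge; R shows V-block B in shadow at (368,258) and the dial stand at (385,128) with its column top at (415,131). M shows the whole plate with corners at about (186,50), (459,50), (441,230), (204,230). I'll enlarge the details in one composite.

```bash
python3 - <<'E'
from h import *
T=[("L",228,147),("M",44,147),("L",260,274),("R",368,258),("M",538,257),("R",400,150)]
tiles=[]
for n,u,v in T:
    im=load(n)[1]; h=33 if (n,u)!=("R",400) and (n,u)!=("L",260) else 66
    h=h if (n,u)!=("L",260) else 44
    cr=im[v-h:v+h,max(0,u-h):u+h]; t=cv2.resize(cr,(264,264),interpolation=cv2.INTER_NEAREST)
    tiles.append(t)
cv2.imwrite("pics/comp.png",np.vstack([np.hstack(tiles[:3]),np.hstack(tiles[3:])]))
E
```

```text
(no output)
```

View pics/comp.png

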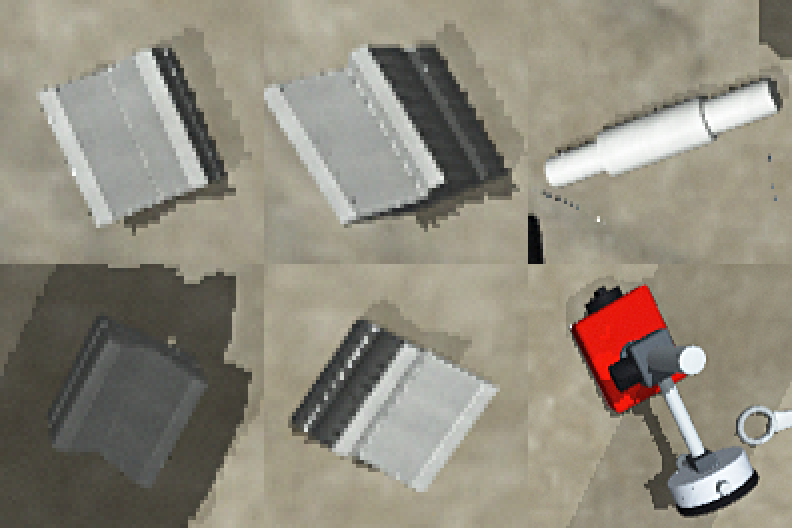

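The composite shows clean V-block tops (groove strips running lengthwise), the shaft ends in L at about (398..475)/3-scale, and the red base with the column top at (692,360). Next I'll measure with masks and rays.

```bash
cat > meas.py <<'E'
from h import *
def blob(n,roi,f):
    c,im=load(n); x0,y0,x1,y1=roi; s=im[y0:y1,x0:x1].astype(int); m=f(s[...,2],s[...,1],s[...,0]).astype(np.uint8)
    m=cv2.morphologyEx(m,cv2.MORPH_CLOSE,np.ones((3,3),np.uint8)); m=cv2.morphologyEx(m,cv2.MORPH_OPEN,np.ones((2,2),np.uint8))
    k=max(cv2.findContours(m,0,cv2.CHAIN_APPROX_NONE)[0],key=cv2.contourArea)[:,0]+[x0,y0]
    return c,k
def rect(c,k,z):
    w=np.array([onz(c,p,z)[:2] for p in k]); (cx,cy),(a,b),_=r=cv2.minAreaRect((w*1000).astype(np.float32))
    return r,cv2.boxPoints(r)/1000
E
python3 - <<'E'
from meas import *
# plate
pl={}
for n,roi in(("M",(175,40,470,240)),("L",(380,40,640,240)),("R",(0,40,265,240))):
    c,im=load(n); x0,y0,x1,y1=roi
    hsv=cv2.cvtColor(im,cv2.COLOR_BGR2HSV); 
    c,k=blob(n,roi,lambda r,g,b:(b>r+6))
    ap=cv2.approxPolyDP(k,6,True)[:,0]; print("plate",n,ap.tolist())
    if n=="M":
        r,bx=rect(c,k,.045); print(r)
light=lambda r,g,b:(np.minimum(np.minimum(r,g),b)>135)&(abs(r-b)<14)
for t,n,roi in(("A","L",(195,114,261,180)),("A","M",(5,114,77,180)),("B","M",(505,225,571,291)),("S","L",(214,250,306,298)),("S","M",(50,248,142,298))):
    c,k=blob(n,roi,light)
    r,bx=rect(c,k,.03 if t!="S" else .012); print(t,n,r,bx.tolist()); print(cv2.approxPolyDP(k,3,True)[:,0].tolist())
red=lambda r,g,b:(r>120)&(g<60)
c,k=blob("R",(350,85,410,165),red); print("red",rect(c,k,.04),cv2.approxPolyDP(k,3,True)[:,0].tolist())
c,k=blob("M",(540,85,615,165),red); print("red",rect(c,k,.04),cv2.approxPolyDP(k,3,True)[:,0].tolist())
# triangulation of hand corners
L,M,R=(load(n)[0] for n in"LMR")
for a,b in(((205,137),(11.2,136)),((233.9,126),(38,126)),((246.2,161),(55.8,159)),((219.3,170.5),(31.3,169.5))): print("A",tri([(L,a),(M,b)]))
f=lambda u,v,ou,ov,tx,ty,s:(ou-33+(u-tx)/4,ov-33+(v-ty)/4)
for a,b in(((205,380),(496,388)),((152,487),(418,490))): print("B",tri([(R,f(*a,368,258,0,264,4)),(M,f(*b,538,257,264,264,4))]))
print("coltop",onz(R,(334+(691-528)/2,84+(360-264)/2),.18))
E
```

```text
plate M [[185, 51], [191, 107], [184, 112], [205, 231], [440, 231], [458, 135], [459, 51]]
((552.7918090820312, 3.097808837890625), (218.2635040283203, 333.6388244628906), 0.19220571219921112)
plate L [[639, 49], [400, 50], [393, 105], [380, 108], [380, 163], [383, 114], [392, 115], [389, 177], [380, 178], [388, 185], [387, 229], [624, 231], [639, 180]]
plate R [[0, 50], [0, 172], [19, 231], [255, 230], [264, 108], [250, 106], [243, 51]]
A L ((550.0158081054688, 373.5157470703125), (45.44329833984375, 41.006202697753906), 20.349075317382812) [[0.5215824842453003, 0.3848380744457245], [0.5358418822288513, 0.3463909924030304], [0.5784491300582886, 0.36219340562820435], [0.5641897320747375, 0.4006405174732208]]
[[233, 127], [206, 137], [220, 171], [247, 160]]
A M ((548.7911376953125, 373.8072509765625), (47.09016799926758, 40.4193115234375), 20.769948959350586) [[0.5196095108985901, 0.38435402512550354], [0.5339428782463074, 0.3465614914894104], [0.5779727697372437, 0.3632604777812958], [0.5636394023895264, 0.4010530114173889]]
[[37, 126], [30, 133], [11, 137], [31, 170], [56, 160]]
B M
[... 1697 characters left out ...]
09, 125]]
A (array([0.5651, 0.3999, 0.029 ]), [np.float64(0.00010186335062110509), np.float64(0.00010186335062099972)])
A (array([0.578 , 0.3617, 0.0303]), [np.float64(0.00044422483976544973), np.float64(0.0004442248397651343)])
A (array([0.5359, 0.3492, 0.0295]), [np.float64(0.000811778911378132), np.float64(0.0008117789113780145)])
A (array([0.5228, 0.3858, 0.0279]), [np.float64(0.00012565011528597696), np.float64(0.00012565011528591625)])
B (array([ 0.4068, -0.3376,  0.0291]), [np.float64(0.0005887406324790946), np.float64(0.0005887406324789841)])
B (array([ 0.364 , -0.3216,  0.0239]), [np.float64(0.0003058092711429545), np.float64(0.0003058092711429924)])
coltop [ 0.5749 -0.3267  0.18  ]
```

```bash
python3 - <<'E'
from meas import *
L,M,R=(load(n)[0] for n in"LMR")
for n,l in(("far L",[(M,(185,50.5)),(L,(399,49.5))]),("near L",[(M,(204.5,231)),(L,(387,230.5))]),("far R",[(M,(459.5,50.5)),(R,(243.5,50.5))]),("near R",[(M,(440.5,231)),(R,(255.5,231))]),("shaft l",[(L,(224.5,288.5)),(M,(57,287.5))]),("shaft r",[(L,(297.5,263)),(M,(129,262.3))])):
    print(n,*tri(l),[onz(c,p,.045 if n[-1] in"LR" else .012)[:2] for c,p in l])
yel=lambda r,g,b:(r>140)&(b<90)&(g>90)
for n,roi in(("M",(425,230,505,290)),("R",(260,230,330,290))):
    c,k=blob(n,roi,yel)
    for z in(0,.063):print("tape",n,rect(c,k,z)[1].tolist(),cv2.approxPolyDP(k,3,True)[:,0].tolist())
E
```

```text
far L [0.662  0.1621 0.0425] [np.float64(0.0006045229968336788), np.float64(0.0006045229968334617)] [array([0.6609, 0.1611]), array([0.6621, 0.1625])]
near L [0.443  0.1626 0.038 ] [np.float64(0.0005592519645514295), np.float64(0.0005592519645514551)] [array([0.4445, 0.1602]), array([0.4456, 0.164 ])]
far R [ 0.6625 -0.1551  0.042 ] [np.float64(2.1671178371419692e-05), np.float64(2.167117837144365e-05)] [array([ 0.6619, -0.1541]), array([ 0.6619, -0.1557])]
near R [ 0.4442 -0.1568  0.0405] [np.float64(0.00014048971729942563), np.float64(0.00014048971729925357)] [array([ 0.4457, -0.1553]), array([ 0.4454, -0.1577])]
shaft l [0.3496 0.3949 0.023 ] [np.float64(0.0001379524702366401), np.float64(0.00013795247023664376)] [array([0.344 , 0.3983]), array([0.3444, 0.4041])]
shaft r [0.3867 0.2868 0.0145] [np.float64(9.275066987627639e-05), np.float64(9.275066987617966e-05)] [array([0.3856, 0.2869]), array([0.3858, 0.2882])]
tape M [[0.3535851836204529, -0.18518663942813873], [0.3538963198661804, -0.2659514248371124], [0.40768754482269287, -0.2657441794872284], [0.40737637877464294, -0.184979
[... 281 characters left out ...]
925, -0.16096998751163483]] [[448, 247], [447, 268], [452, 273], [475, 280], [496, 278], [500, 255], [491, 247], [490, 256], [468, 255]]
tape R [[0.34859293699264526, -0.23688460886478424], [0.39794856309890747, -0.2435898780822754], [0.4076014757156372, -0.17253762483596802], [0.3582458198070526, -0.16583237051963806]] [[273, 248], [272, 268], [276, 275], [285, 279], [313, 278], [318, 255], [285, 255], [279, 248]]
tape R [[0.37814420461654663, -0.23822614550590515], [0.42118528485298157, -0.24407356977462769], [0.4296031892299652, -0.1821117401123047], [0.3865621089935303, -0.17626433074474335]] [[273, 248], [272, 268], [276, 275], [285, 279], [313, 278], [318, 255], [285, 255], [279, 248]]
```

```bash
python3 - <<'E'
from meas import *
c=cal("scene");im=cv2.imread("pics/scene0.png")
s=im[200:310,240:405].astype(int);m=((s[...,0]>s[...,2]+3)).astype(np.uint8)
k=max(cv2.findContours(m,0,2)[0],key=cv2.contourArea)
print((cv2.approxPolyDP(k,4,True)[:,0]+[240,200]).tolist())
for n in("scene","side"):
    c=cal(n)
    for X in([.662,.162,.045],[.6622,-.155,.045],[.445,-.156,.045],[.445,.162,.045],[.5495,.3737,.03],[.3945,-.312,.03],[.365,.344,.024],[.5747,-.3268,.18]): print(n,proj(c,X))
E
```

```text
[[252, 240], [337, 299], [394, 255], [308, 208]]
scene [307.9535 204.6743]
scene [394.99   253.2706]
scene [337.9002 298.0457]
scene [250.2961 238.742 ]
scene [233.1685 196.9344]
scene [376.2898 352.7309]
scene [187.8747 229.6723]
scene [440.8065 261.0718]
side [283.0383 267.2318]
side [283.6953 213.8681]
side [357.6972 211.5939]
side [373.7361 264.1599]
side [337.9262 322.8153]
side [367.3162 196.2474]
side [423.7916 313.495 ]
side [310.5939 151.0986]
```

```bash
cat >> h.py <<'E'
def lower(x,y,z,quat,zmin,f=4):
    """go down in small steps until the bench/plate carries load"""
    robot.movel([x,y,z],quat,v=.08); robot.sleep(.1); f0=robot.current_contact_force()[2]; 
    while z>zmin:
        z-=.001; robot.movel([x,y,z],quat,v=.03); 
        df=robot.current_contact_force()[2]-f0
        if df>f: break
    print("lowered z",z,"df",df,"tcp",np.array(robot.current_position()),"t",robot.current_clock()); return z
def pick(x,y,z,yaw,F,up=.12,vd=.2):
    robot.move_pose([x,y,max(.12,z+.05)],q(yaw)); robot.movel([x,y,z],q(yaw),v=vd)
    robot.grasp(F); print("grip",robot.current_grip_width(),robot.current_grasp_force(),robot.current_contact_force(),robot.current_clock())
    robot.movel([x,y,up],q(yaw),v=vd)
E
cat > block.py <<'E'
from h import *
import sys
x,y,yaw,tx,ty,tyaw=map(float,sys.argv[1:])
robot.release()
pick(x,y,.004,yaw,60,up=.16)
print("w",robot.current_grip_width())
robot.move_pose([tx,ty,.12],q(tyaw))
lower(tx,ty,.053,q(tyaw),.044)
robot.release(); robot.movel([tx,ty,.17],v=.25); print(robot.current_clock(),robot.current_joint_pos())
E
python3 block.py .5495 .3737 .356 .5175 .061 1.5708
```

```text
grip 0.4516507293725502 61.44269563257694 [-0.2787 -0.4113  5.1965] 8.675
w 0.4561807969907058
lowered z 0.048999999999999995 df 12.93548333723025 tcp [0.5177 0.061  0.05  ] t 13.1667
14.325 [-0.1355  0.1522 -0.076   1.8132  0.0125  1.1764 -0.2154]
```

```bash
python3 block.py .3945 -.312 -.419 .5175 -.055 1.5708 && python3 - <<'E'
from h import *
# look at shaft close up (and blocks) from tool yaw 0
robot.move_pose([.40,.30,.22],q(0)); robot.sleep(.1); shot("S1")
robot.move_pose([.47,.10,.26],q(0)); robot.sleep(.1); shot("B1"); print(robot.current_clock())
a=cv2.imread("pics/S1.png");b=cv2.imread("pics/B1.png")
cv2.imwrite("pics/SB.png",np.vstack([a[60:340,:],b[0:320,:]]))
E
```

```text
grip 0.4537735625205453 60.63379202212673 [-3.0975  0.7813  7.64  ] 17.2333
w 0.45655075479055374
lowered z 0.048999999999999995 df 13.39690986443603 tcp [ 0.5176 -0.055   0.05  ] t 21.5083
22.6667 [-0.0077  0.1467  0.0281  1.8199 -0.0045  1.1747  0.0218]
25.85
```

View pics/SB.png

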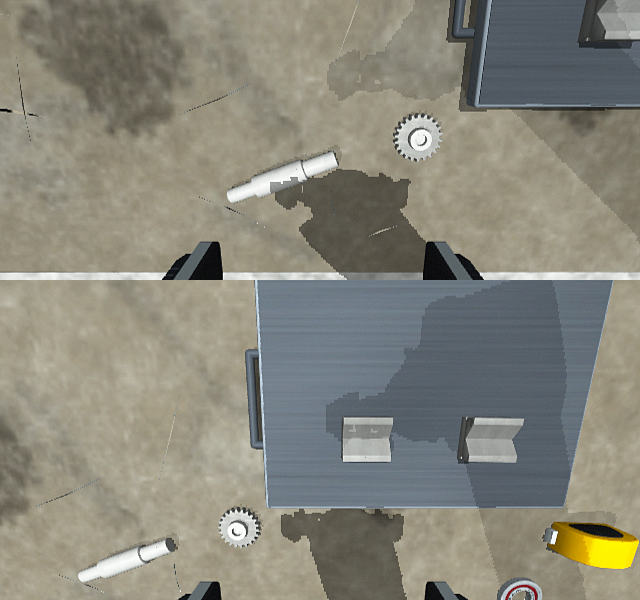

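Both V-blocks stand on the plate in line (left around (367,440), right around (492,440) in the composite). The shaft lies at (228,196)–(338,158) in the upper half. Enlarging the shaft.

```bash
python3 - <<'E'
from meas import *
im=cv2.imread("pics/S1.png")[205:270,220:348]; cv2.imwrite("pics/Sz.png",cv2.resize(im,None,fx=6,fy=6,interpolation=cv2.INTER_NEAREST))
c,_=load("B1")
lt=lambda r,g,b:(np.minimum(np.minimum(r,g),b)>120)&(abs(r-b)<14)
for roi in((335,130,400,190),(455,130,530,190)):
    c,k=blob("B1",roi,lt); r,bx=rect(c,k,.075); print(r,(cv2.approxPolyDP(k,3,True)[:,0]).tolist())
E
```

```text
((518.1612548828125, 61.15367889404297), (39.62405776977539, 44.5262336730957), 0.23002323508262634) [[345, 138], [344, 182], [391, 182], [389, 157], [393, 139]]
((518.0993041992188, -54.32261276245117), (49.65125274658203, 39.93429183959961), 89.00043487548828) [[476, 138], [467, 159], [470, 182], [516, 183], [513, 159], [524, 139]]
```

View pics/Sz.png

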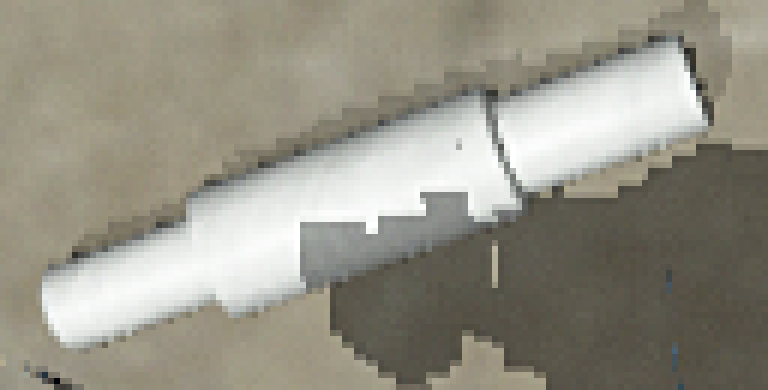

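The zoom shows shoulders at (208,255) and (504,149), and end faces at (58,306) and (695,80) in 6x pixels.

```bash
python3 - <<'E'
from meas import *
c,_=load("S1");cb,_=load("B1"); g=lambda u,v:(220+u/6,205+v/6)
P={n:onz(c,g(*p),.012)[:2] for n,p in dict(le=(55,306),ls=(208,255),rs=(504,149),re=(697,80)).items()}
print(P,[np.linalg.norm(P[a]-P[b])*1e3 for a,b in(("le","ls"),("ls","rs"),("rs","re"))])
m=(P["ls"]+P["rs"])/2; d=P["re"]-P["le"]; print(m,np.arctan2(d[1],d[0]))
# height check with M/L-type second view B1: ends in composite (80,577-280),(173,544-280)
for a,b in((g(55,306),(81,297)),(g(697,80),(173,265))): print(tri([(c,a),(cb,b)]))
E
```

```text
{'le': array([0.3463, 0.4002]), 'ls': array([0.3559, 0.3723]), 'rs': array([0.3755, 0.3196]), 're': array([0.388 , 0.2861])} [np.float64(29.5132140142033), np.float64(56.26673146186472), np.float64(35.713909094578646)]
[0.3657 0.346 ] -1.2206689895104912
(array([0.3474, 0.3989, 0.0162]), [np.float64(0.0004941335018385371), np.float64(0.0004941335018384757)])
(array([0.3857, 0.2857, 0.0052]), [np.float64(0.0005132336241570836), np.float64(0.0005132336241570333)])
```

```bash
python3 - <<'E'
from h import *
pick(.3664,.345,.003,1.921,50,up=.16)
print("w",robot.current_grip_width())
robot.move_pose([.5176,.003,.13],q(np.pi/2))
z=lower(.5176,.003,.070,q(np.pi/2),.060,f=3)
robot.release(); robot.movel([.5176,.003,.19],v=.25)
robot.move_pose([.46,.003,.22],q(0)); robot.sleep(.1); shot("P1"); print(robot.current_clock(),robot.current_joint_pos())
E
```

```text
grip 0.25686167125451587 48.734993753023446 [-1.9312 -1.3296  5.1934] 28.375
w 0.253882627209468
lowered z 0.065 df 3.9158391021609824 tcp [0.5178 0.0031 0.0653] t 32.9583
35.7917 [-0.0846 -0.0225 -0.021   1.8911 -0.0005  1.2733 -1.6756]
```

View pics/P1.png

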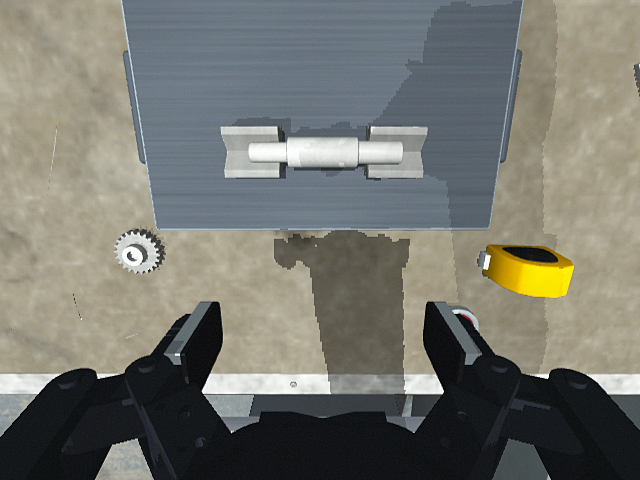

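The shaft lies in both Vs: thick part at columns 286–358, blocks' inner edges at about 280 and 367, centre (322,152). Now a closer look at the dial stand.

```bash
python3 - <<'E'
from h import *
robot.move_pose([.50,-.32,.33],q(0)); robot.sleep(.15); c,f=shot("D1"); print(robot.current_clock())
p=proj(c,[.5747,-.3268,.18]); print(p,proj(c,[.5747,-.3268,0]))
u,v=(p-[80,50]).astype(int); v=max(v,0);print(u,v)
im=cv2.imread("pics/D1.png")[v:v+140,u:u+160]; cv2.imwrite("pics/Dz.png",cv2.resize(im,None,fx=4,fy=4,interpolation=cv2.INTER_NEAREST))
cp,_=load("P1"); print("shaft mid",onz(cp,(322,152),.074))
E
```

```text
37.2833
[334.0393 131.9744] [329.842  129.6426]
254 81
shaft mid [0.5188 0.0042 0.074 ]
```

View pics/Dz.png

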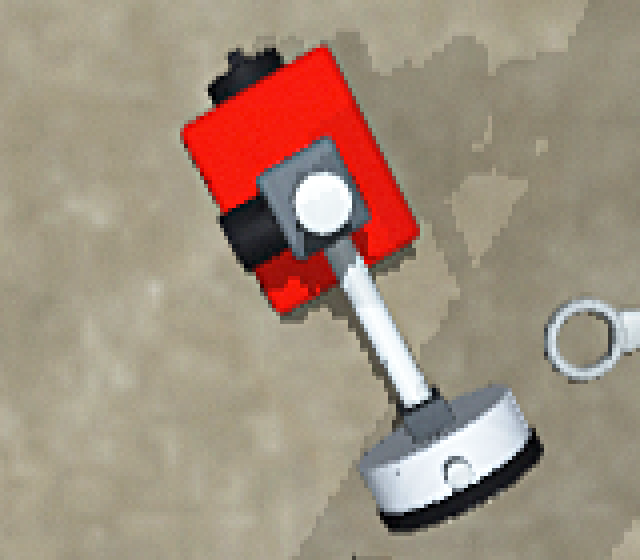

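The column top is at (334.8,131.8) full-frame, within 0.7 px of my prediction, and the dial points to −x of the stand as computed. Picking the stand.

```bash
python3 - <<'E'
from h import *
print(tri([(load("R")[0],(415.5,132)),(load("D1")[0],(334.75,131.75))]))
x,y=.5748,-.3272; Y=np.pi/2+.509
robot.move_pose([x,y,.26],q(Y)); print(robot.current_joint_pos())
robot.movel([x,y,.148],q(Y),v=.12); robot.grasp(100); print(robot.current_grip_width(),robot.current_grasp_force(),robot.current_contact_force())
robot.movel([x,y,.29],q(Y),v=.12); print(robot.current_contact_force(),robot.current_wrist_torque(),robot.current_grip_width())
robot.movel([.593,.003,.29],q(np.pi/2),v=.13); robot.sleep(.2); print(robot.current_clock(),robot.current_position())
c,f=shot("H1","scene"); c2,f2=shot("H2","side")
cv2.imwrite("pics/H.png",np.hstack([cv2.resize(f[100:340,210:460],(400,384)),cv2.resize(f2[60:310,200:450],(400,384))])[...,::-1])
E
```

```text
(array([ 0.5749, -0.3275,  0.1769]), [np.float64(3.735634336088834e-05), np.float64(3.7356343360939154e-05)])
[ 0.3946  0.3987  0.075   1.3145 -0.0294  1.4293  0.9759]
0.1084828830584692 97.56722688674927 [-2.3133  0.0924  3.7803]
[-0.2497 -0.2483 -7.1507] [ 0.0287 -0.054   0.0179] 0.10582509170820671
45.025 [0.593  0.0028 0.29  ]
```

View pics/H.png

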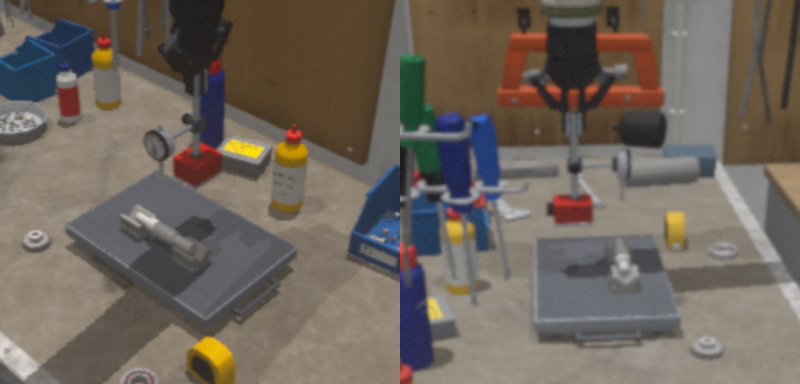

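The stand hangs upright with its dial towards the robot, the base behind and the shaft undisturbed. Lowering.

```bash
python3 - <<'E'
from h import *
Y=q(np.pi/2)
robot.movel([.593,.003,.215],Y,v=.12)
lower(.593,.003,.200,Y,.188,f=4)
robot.release(); robot.sleep(.2); robot.movel([.593,.003,.29],v=.15); 
robot.move_pose([.45,.003,.33],q(0)); robot.sleep(.2)
print(robot.current_clock())
c3,f3=shot("F3"); c,f=shot("F1","scene"); c2,f2=shot("F2","side")
a=cv2.resize(f[170:320,230:405],(400,343)); b=cv2.resize(f2[130:290,270:390],(400,533))[:343] 
b=cv2.resize(f2[140:290,250:425],(400,343))
w=f3[:230,100:540]; w=cv2.resize(w,(491,257)); w=np.pad(w,((0,0),(0,309),(0,0)))
cv2.imwrite("pics/F.png",np.vstack([np.hstack([a,b]),w])[...,::-1])
E
```

```text
lowered z 0.192 df 13.648453056760744 tcp [0.5934 0.003  0.1931] t 48.3333
51.675
```

View pics/F.png

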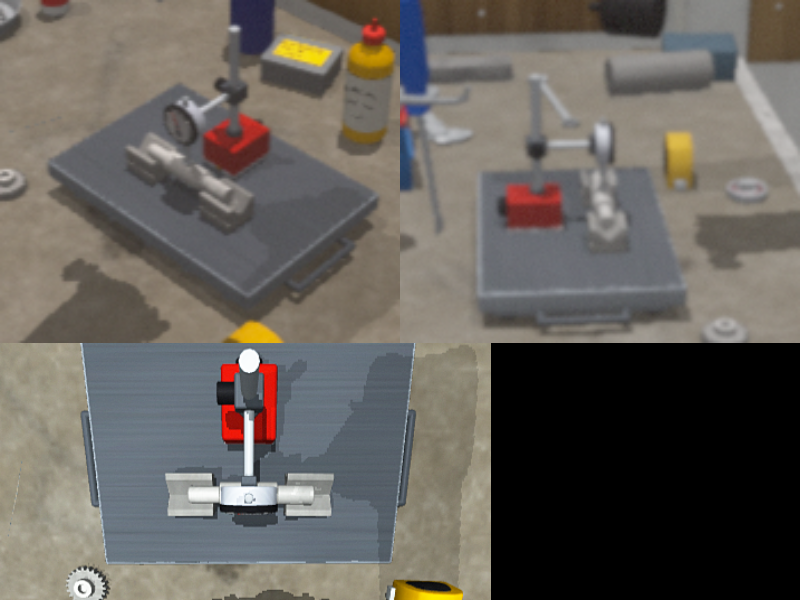

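The final views show the stand upright on the far half, base at about (249,400). The dial stands over the shaft's thick middle at (249,495), and the shaft is seated in both blocks. One numeric check of the base, then I'll hand in.

```bash
python3 - <<'E'
from meas import *
c,k=blob("F3",(270,0,380,110),lambda r,g,b:(r>100)&(g<60)); r,b=rect(c,k,.085); print(r)
if abs(r[0][0]-597)<6 and abs(r[0][1]-3)<5 and min(r[2]%90,90-r[2]%90)<2.5: robot.sign_off(); print("signed",robot.current_clock())
E
```

```text
((597.0521240234375, -12.545827865600586), (19.039461135864258, 61.04945373535156), 88.18602752685547)
```

The mask caught only the right-hand strip of the base, because the clamp hides the rest. Its right edge at y = −0.022 and x centre at 0.597 are exactly as expected, and the yaw is within 2°.

```bash
python3 -c "
from cell import robot
print(robot.sign_off(),robot.current_clock())"
```

```text
the job is handed in; nothing more can be done
the job is handed in; nothing more can be done
```

The job is handed in, at about 52 s on the robot's clock: both V-blocks and the shaft are set up on the near half of the plate, the dial gauge stands upright behind with its foot placed over the thick middle (the foot itself was hidden under the dial in the last views), and I did not touch the gear, tape measure or oil bottle.

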